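# Hold a retaining ring spread at its groove on a wheel axle

### The arm

A 7-joint arm with a two-finger parallel gripper is mounted at the origin on the work surface; the furniture and walls round the work are solid. World frame = base frame: x ahead of the robot, y to its left, z up, the work surface at z = 0. Lengths are in m, angles in degrees, forces in N, time in s.
With the tool pointing down it reaches from about 0.4 to 0.85 m from the base axis. Payload 4.5 kg.
Tool frame: the origin (TCP) lies on the centre line of the jaws, within the pads' length; the fingertips stand env.tcp_to_tips ahead of it and the grasp point (between the pads) lies 11 mm behind it (env.tcp_to_tips is the distance from the TCP to the fingertips, in m); z points along the fingers, y is the line along which they close (so a half turn about z gives the same grasp; the last joint's range is limited). The gripper opens to 85 mm and grips with 20 to 120 N. Pads are 22 mm wide; open, the fingers measure 114 mm over their backs; the gripper's body (76 mm by 85 mm) begins 54 mm behind the grasp point. The pads swing forward as they close: fully open they stand 13 mm farther back than shut.
Start: joints at [-66.131, 39.483, -11.15, 89.685, 9.013, 51.709, -12.324], TCP at [0.233, 0.58, 0.239] pointing down, gripper open.
Joint ranges: [-172.22, 172.22], [-26.19, 119.32], [-84.43, 86.54], [7.71, 146.69], [-57.33, 237.33], [2.42, 119.75], [-152.13, 152.13]. Speed limits (degrees/s): [147.25, 147.25, 180, 180, 180, 180, 180].

### API

Orientations are given as a 3x3 rotation matrix whose columns are the frame's x, y, z axes.
In Python, from bench import env, capture, get_calibration, ticket, look_for gives the robot as it stands.
- The arm moves only by the tool play_rows, never from a script. Its argument "commands" is a list of rows, each a list of 4 numbers: the shift along the world's x, y, z in m, then the turn about the world's z in degrees. In form: [[x, y, z, turn], ...]. A call has 1 to 8 rows; each row shifts and turns the commanded pose from where the row before left it; what a row does not reach is not made up. A row lasts 1/8 s, in which the tool goes at most 62.5 mm and 10.7 degrees, less where a joint would pass 70% of its speed; a pose out of reach is approached as far as the arm can. A call is refused whole if a number of a shift passes 0.0625 or a number of a turn 10.7, either way. A call with a gripper value outside its range is refused whole. "grip" is the finger opening in m, from 0 to 0.0854, set as the call begins (left out, the last holds). The fingers move at their own pace and stop on an object; "force" is the grip in N (left out, the last holds). Time passes only in rows, so rows that do not move let the fingers close. It gives the time, the measured TCP pose, the force, the opening and the grip force at its end, in the units of the state.
- env.get_obs(): the state, without advancing time (a new reading comes with each control period).
- capture(name): name is "scene" or "side" or "wrist"; returns the picture (420x560x3 uint8, red, green, blue); there is no depth.
- get_calibration(name): a dict with "intrinsics" (3x3 intrinsics, pixels), "dist" ([k1, k2, p1, p2, k3] as OpenCV has them; the pictures are not rectified), "view" (4x4, takes a point from world to camera coordinates). Camera axes: x right, y up, looking along -z (the intrinsics and any distortion apply to the point x, -y, -z); pixel columns grow to the right and rows downward; lengths in m; the calibration is good to about 2 mm. A picture is of the moment at which its call begins: read the wrist's pose just before it. get_calibration takes no time and is no camera call; for the wrist camera it gives the pose at the moment of the call.
- ticket.finish_job(): hands the job in; it is judged then, once.
Trained networks look in the newest picture that a camera, given by its name, has taken for a name from the list of things; names that differ only in an ending like _2 or _b are one class to them, and where a whole thing is asked for, a point or a joint stands for the part that bears it (a point fixed in the world has none). Each returns a list of dicts, best first, with "confidence" (0 to 1); they miss things now and then, are a little off and sometimes report something else, mostly with a low value. They report only what shows in the picture. A call takes as long as a camera call. They do not tell look-alikes from the thing itself.
- look_for(camera, target): "bbox" ([left, top, width, height] in pixels, round what is visible of it).
The state is a dict: "clock": time; "q": joint angles; "qvel": joint speeds; "joint_efforts": joint torques, N m; "eef_pos": TCP position; "orientation": TCP orientation; "ft_force": force on the tool from outside, world axes, zero at the start; "ft_torque": the same for the moment, N m; "opening": finger opening in m; "grasp_force": force on a finger pad.
Only numpy, scipy, OpenCV 4.12 (cv2) and the standard library are available. Lean on these libraries where they do the work, as an engineer would, in place of code of your own. Each camera call takes 0.05 s, during which the arm holds its last target. There are 200 camera calls.

### The job

Squeeze the handles of the circlip pliers fully so that the retaining ring on their tips spreads open, lift it, and slide the ring gently down over the end of the wheel's upright axle until it lies level on the steel washer, round the groove. Do not let it snap in yet: the program finishes while holding the pliers, squeezed and clear of the bench, with the ring still spread round the groove, so that I can check the wheel's end play. Leave the screwdriver, the tape measure and the glue bottle where they are.

Things in the scene. Friction and masses are not known exactly. Their poses are not given: they have to be found in the camera images.
- pliers_grip (a point): Point between the blue handles of the circlip pliers, half-way up them (41 mm over the bench at the start): pinch across both here from above. x points along the pliers to the tips, y to the left handle, z up. Handles: 18 mm high, 15 mm thick, from 35 mm ahead to 56 mm behind this point; 65 mm over the outer faces here relaxed; fully squeezed 37 mm (20 N) to 31 mm (60 N), faces then parallel to x
- pliers: Reverse-action circlip pliers, 0.27 kg, lying level; origin at the pivot, 70 mm ahead of pliers_grip, same axes. Squeezing the handles (weak spring; 20 N of grip closes them fully) spreads the tips. The tips stand 122 mm ahead of pliers_grip, bent straight down, with knurled pins ending 40 mm below it in the ring's two eyes. Jaws 9 mm thick, 32 mm above the ring
- ring_centre (a point): Dark steel retaining ring, 3.5 mm thick, bore 36 mm relaxed, flat on the bench, eyes on the pliers' pins, gap toward the pliers. The point, half-way through its thickness, is where the axle's axis must come when the ring is spread; 140 mm ahead of pliers_grip (134 mm when squeezed). z: ring axis; x: away from the pliers. Spread fully it clears the axle by about 2 mm all round
- ring: The back of that ring with its sprung arms, 0.03 kg; origin at the relaxed ring's centre, on its underside. While spread it hangs on the pins by its own spring force and is lifted with the pliers; when the handles are let go it springs shut and drops off, or snaps into the groove
- eye_left (a point): Centre of the ring's left eye (5 mm hole that takes the left tip's pin), half-way through the ring
- eye_right (a point): Centre of the ring's right eye. The eyes are 22 mm apart with the ring relaxed and about 40 mm with the pliers fully squeezed
- axle_groove (a point): Point on the axis of the upright steel axle, 78 mm over the bench, at mid-height of the retaining groove (6 mm wide, 35 mm in diameter); z up. The groove begins at the top face of the steel washer (54 mm across, top face 3 mm below this point). With the ring resting on the washer, ring_centre is 1.3 mm below this point
- axle_end (a point): Middle of the axle's top face, 16 mm above axle_groove. Between groove and end the axle is 38.6 mm in diameter, with a 3 mm chamfer at the end
- wheel: Rubber-tyred wheel, 112 mm across, tyre top 70 mm over the bench, with axle, washer and steel plate on a plywood block 150 mm square and 24 mm high; all fixed; origin on the axle's axis at bench height
- rest_block: Pale wooden offcut, 32 (x) by 130 (y) by 32 mm high, that props the handles, 35 mm behind pliers_grip; loose; origin at the centre of its underside
- screwdriver: Bystander: red-handled screwdriver, 198 mm long, 29 mm thick, lying on the bench; origin at its middle, underside
- tape_measure: Bystander: yellow tape measure, 74x93x34 mm, lying flat; origin at its underside
- glue_bottle: Bystander: white glue bottle, 49x67x209 mm, standing; origin at the centre of its underside
Not all that is in view belongs to the job. Of the things that look like the wheel, the larger one is meant.

How it is judged:
By the outcome, as a careful person would: the job done as asked, in the order asked, and still so for the second after the job is handed in, while the arm keeps its last pose, push and grip.
It also fails if it takes over 45 s, if anything falls off the work surface, if the arm or the gripper's body presses on something with over 40 N, if the wrist force passes 120 N, or if a joint passes its speed limit or range.

## Working session

There is one attempt and no reset: what is moved stays moved. The work goes in short steps, Python scripts to look and compute and a tool call to move; the robot and the scene stay as the last step left them, time stands still between calls to the robot, and variables do not carry over. Pictures are saved under pics/ and viewed, at most 10 in all, crops included, and the job is handed in when it is done.

Besides the shell and the picture viewer there is one more tool, called after ">>>" by a JSON object that holds its "name" and its "arguments", one argument or row to a line. play_rows: Moves the arm, as the interface text tells. Its arguments: {"type":"object","properties":{"commands":{"type":"array"},"grip":{"type":"number"},"force":{"type":"number"}},"required":["commands"]}

```bash
mkdir -p pics; cat > h.py <<'E'
import numpy as np, cv2
from bench import env, capture, get_calibration, ticket, look_for
def snap(c,n):
    im=capture(c); cv2.imwrite(f'pics/{n}.png',cv2.cvtColor(im,cv2.COLOR_RGB2BGR)); return im
def ray(cal,uv):
    K=np.array(cal['intrinsics']);d=np.array(cal['dist']);V=np.array(cal['view'])
    p=cv2.undistortPoints(np.array([[uv]],float),K,d)[0,0]
    R=V[:3,:3];o=-R.T@V[:3,3]; v=R.T@np.array([p[0],-p[1],-1]); return o,v
def atz(cal,uv,z):
    o,v=ray(cal,uv); return o+v*(z-o[2])/v[2]
def proj(cal,P):
    V=np.array(cal['view']);c=(V[:3,:3]@np.atleast_2d(P).T).T+V[:3,3]
    return cv2.projectPoints(c*[1,-1,-1],np.zeros(3),np.zeros(3),np.array(cal['intrinsics']),np.array(cal['dist']))[0][:,0]
E
python3 - <<'E'
from h import *
o=env.get_obs();print(o['eef_pos'],o['orientation'],o['opening'],env.tcp_to_tips,o['clock'])
ims=[snap('scene','s0'),snap('side','d0')]
for c in ['scene','side']:
    cal=get_calibration(c)
    o_,v=ray(cal,(280,210));print(c,o_,v)
    for t in ['pliers','ring','wheel','rest_block','eye_left','screwdriver','tape_measure','glue_bottle']:
        print(t,[(np.round(r['bbox'],0),round(r['confidence'],2)) for r in look_for(c,t)[:3]])
cv2.imwrite('pics/both.png',cv2.cvtColor(cv2.resize(np.vstack(ims),(450*560//420*600//600,600)) if 0 else np.vstack(ims),cv2.COLOR_RGB2BGR))
E
```

```text
[0.23327131 0.57912224 0.23845007] [[-9.27648912e-01  3.73453036e-01 -5.71372135e-04]
 [ 3.73453439e-01  9.27647093e-01 -1.84358735e-03]
 [-1.58461591e-04 -1.92358268e-03 -9.99998137e-01]] 0.0849696020388265 0.008 0.0
scene [-0.10599189 -0.66861174  0.95155874] [ 0.49496279  0.55548249 -0.66834653]
pliers [(array([198., 195.,  70.,  30.]), 0.81), (array([199., 203.,  26.,  37.]), 0.44)]
ring []
wheel [(array([346., 312.,  64.,  60.]), 0.79), (array([323., 228.,  79.,  66.]), 0.64)]
rest_block [(array([200., 208.,  23.,  32.]), 0.74)]
eye_left []
screwdriver [(array([216., 260.,  66.,  42.]), 0.81)]
tape_measure [(array([266., 318.,  51.,  25.]), 0.96), (array([259., 200.,  19.,  12.]), 0.31)]
glue_bottle [(array([196., 119.,  17.,  65.]), 0.83)]
side [0.55776523 0.9213669  0.54416394] [-0.0511764  -0.88938945 -0.45459369]
pliers [(array([251., 249.,  84.,  28.]), 0.86)]
ring [(array([312., 189.,  30.,  17.]), 0.34)]
wheel [(array([212., 180.,  60.,  43.]), 0.77), (array([260., 168.,  41.,  27.]), 0.75)]
rest_block [(array([310., 262.,  25.,  31.]), 0.92)]
eye_left []
screwdriver [(array([315., 207.,  24.,  32.]), 0.76)]
tape_measure [(array([316., 189.,  24.,  17.]), 0.56), (array([257., 251.,  77.,  27.]), 0.25)]
glue_bottle [(array([263., 243.,  30., 111.]), 0.61)]
```

View pics/s0.png

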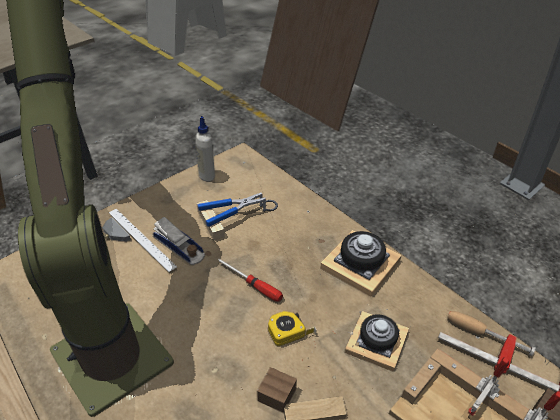

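View pics/d0.png

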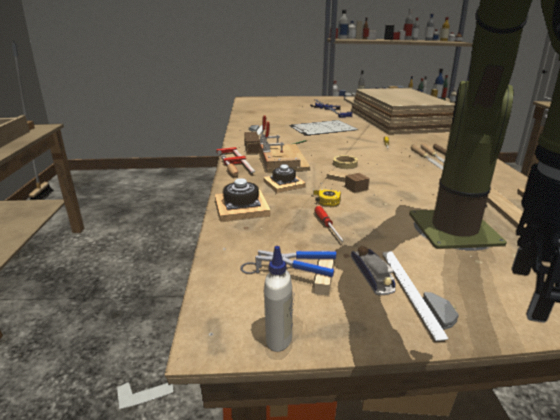

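```bash
python3 - <<'E'
from h import *
s=get_calibration('scene');d=get_calibration('side')
for n,cal,uv,z in [('wheelA',s,(378,342),.06),('wheelB',s,(362,261),.06),('sideA',d,(242,201),.06),('sideB',d,(280,181),.06),('rest s',s,(211,224),.016),('rest d',d,(322,277),.016),('tape s',s,(291,330),.017),('tips',s,(266,200),.01),('glue s',s,(204,180),.0),('glue d',d,(278,350),0),('tips d',d,(253,268),.01)]:
    print(n,np.round(atz(cal,uv,z),3))
E
```

```text
wheelA [ 0.439 -0.372  0.06 ]
wheelB [ 0.584 -0.194  0.06 ]
sideA [ 0.61  -0.089  0.06 ]
sideB [ 0.491 -0.232  0.06 ]
rest s [0.407 0.187 0.016]
rest d [0.423 0.225 0.016]
tape s [ 0.342 -0.209  0.017]
tips [0.589 0.172 0.01 ]
glue s [0.512 0.375 0.   ]
glue d [0.532 0.416 0.   ]
tips d [0.578 0.172 0.01 ]
```

Both pictures show two wheel look-alikes. One is at scene (362,250) / side (240,192), the other at scene (379,330) / side (284,175). The pliers lie at scene (235,208) / side (290,263), pointing to the upper right in the scene picture. I'll triangulate these points and enlarge the wheels.

```bash
python3 - <<'E'
from h import *
s=get_calibration('scene');d=get_calibration('side')
print(proj(s,[[0,0,0]]),proj(d,[[0,0,0]]))
def tri(a,b):
    o1,v1=ray(s,a);o2,v2=ray(d,b)
    t=np.linalg.lstsq(np.c_[v1,-v2],o2-o1,rcond=None)[0]
    p,q=o1+t[0]*v1,o2+t[1]*v2;return np.round((p+q)/2,4),round(np.linalg.norm(p-q),4)
print('B axle',tri((365,238),(240,183)),'A',tri((380,322),(284,168)))
print('glue base',tri((206,180),(279,347)),'ring',tri((271,206),(250,268)))
a=cv2.imread('pics/s0.png');b=cv2.imread('pics/d0.png')
f=lambda i,x,y,w,h:cv2.resize(i[y:y+h,x:x+w],(400,300),interpolation=cv2.INTER_CUBIC)
cv2.imwrite('pics/crop.png',np.vstack([np.hstack([f(a,310,215,120,90),f(a,320,290,120,90)]),np.hstack([f(b,200,150,120,90),f(a,180,180,120,90)])]))
E
```

```text
[[110.49633489 357.03841168]] [[454.08658762 228.06168501]]
B axle (array([ 0.6202, -0.1632,  0.0877]), np.float64(0.0079)) A (array([ 0.4741, -0.3428,  0.0645]), np.float64(0.0069))
glue base (array([ 0.5289,  0.3917, -0.0186]), np.float64(0.0001)) ring (array([ 0.5883,  0.1532, -0.0018]), np.float64(0.0056))
```

View pics/crop.png

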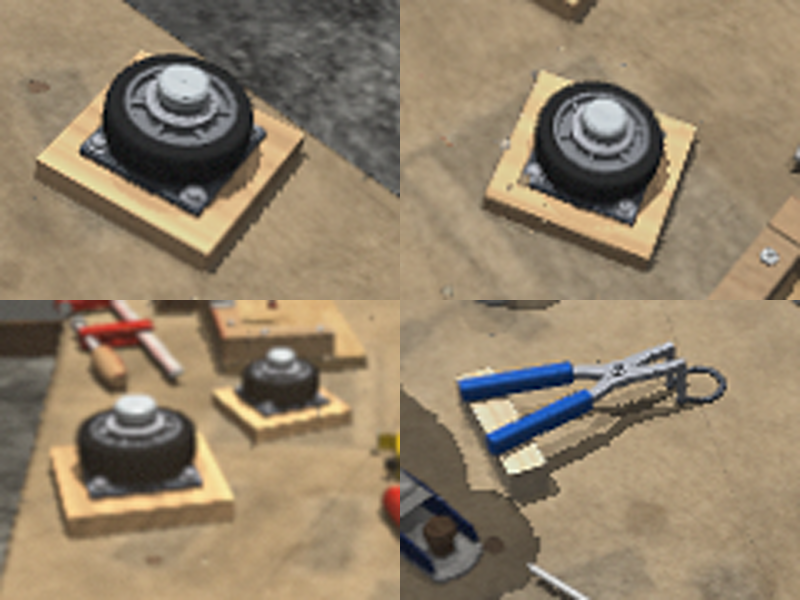

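The larger wheel is B, at scene (364,245): its tyre looks bigger although it stands farther from the scene camera, and its axle top triangulates to about 0.09 m. A, at scene (379,330), is smaller and lower (0.065 m). So B is the one meant, with its axle near (0.62,-0.16). Next I'll estimate the pliers' position.

```bash
python3 - <<'E'
from h import *
s=get_calibration('scene')
g=atz(s,(219,211),.041);r=atz(s,(271.5,206),.002)
print(g,r,np.linalg.norm((r-g)[:2]),np.degrees(np.arctan2(*(r-g)[1::-1])))
o=env.get_obs();w=get_calibration('wrist')
print(ray(w,(280,210)),proj(w,[o['eef_pos'],o['eef_pos']-[0,0,.2]]))
E
```

```text
[0.43942296 0.19230512 0.041     ] [0.58993191 0.14924935 0.002     ] 0.156546298853282 -15.96412029063534
(array([0.15717124, 0.60948088, 0.37382964]), array([ 0.30023588, -0.1321329 , -0.94476131])) [[285.53702669 280.68969661]
 [284.25549794 179.17077639]]
```

>>> {"name": "play_rows", "arguments": {
  "commands": [
    [0.02,-0.04,0.01,1],
    [0.03,-0.05,0,1],
    [0.03,-0.05,0,1],
    [0.03,-0.05,0,1],
    [0.03,-0.05,0,1],
    [0.03,-0.05,0,1],
    [0.03,-0.05,0,0],
    [0.02,-0.05,0,0]
  ],
  "grip": 0.0854
}}

```text
clock: 1.9
eef_pos: [0.455, 0.188, 0.2495]
orientation: [[-0.961, 0.275, 0.001], [0.275, 0.961, 0.001], [-0.001, 0.001, -1.0]]
ft_force: [1.3, 0.2, 0.6]
opening: 0.0854
grasp_force: 0.0
```

>>> {"name": "play_rows", "arguments": {
  "commands": [
    [0,0,0,0],
    [0,0,0,0]
  ]
}}

```text
clock: 2.15
eef_pos: [0.4534, 0.1904, 0.2495]
orientation: [[-0.962, 0.275, 0.0], [0.275, 0.962, 0.001], [0.0, 0.001, -1.0]]
ft_force: [-0.6, -0.1, 0.1]
opening: 0.0855
grasp_force: 0.0
```

```bash
python3 - <<'E'
from h import *
o=env.get_obs();print(o['eef_pos'],o['orientation'],o['clock'])
snap('wrist','w1');c=get_calibration('wrist');np.save('w1.npy',c,allow_pickle=True)
for t in ['pliers','ring','eye_left','rest_block']:
    print(t,[(np.round(r['bbox'],0),round(r['confidence'],2)) for r in look_for('wrist',t)[:3]])
E
```

```text
[0.45340031 0.190352   0.24948034] [[-9.61570479e-01  2.74558129e-01  2.19424303e-04]
 [ 2.74558207e-01  9.61569928e-01  1.03172604e-03]
 [ 7.22769592e-05  1.05232204e-03 -9.99999444e-01]] 2.15
pliers [(array([244., 117.,  82., 162.]), 0.77)]
ring [(array([272., 266.,  32.,  20.]), 0.53)]
eye_left []
rest_block [(array([221., 122., 125.,  32.]), 0.69), (array([271., 264.,  32.,  24.]), 0.4)]
```

View pics/w1.png

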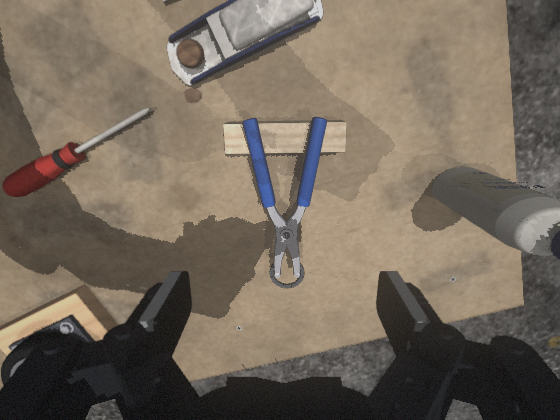

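The wrist view shows the pliers: the blue handles run from (250,120)/(319,120) to (269,206)/(304,206), the pivot is at (287,236) and the ring at about (287,273). The glue bottle is at the right and the screwdriver at the left.

```bash
python3 - <<'E'
from h import *
im=cv2.imread('pics/w1.png');c=np.load('w1.npy',allow_pickle=True).item()
h=cv2.cvtColor(im,cv2.COLOR_BGR2HSV)
m=cv2.inRange(h,(105,140,50),(130,255,255));m[:105]=0;m[220:]=0;m[:,:235]=0;m[:,335:]=0
n,l,st,ce=cv2.connectedComponentsWithStats(m)
E=[]
for i in range(1,n):
    if st[i,4]<200: continue
    ys,xs=np.nonzero(l==i)
    W=np.array([atz(c,(x,y),.048)[:2] for x,y in zip(xs,ys)])
    r=cv2.minAreaRect(W.astype(np.float32)*1000);b=cv2.boxPoints(r)/1000
    sides=sorted(((np.linalg.norm(b[k]-b[k-1]),(b[k]+b[k-1])/2) for k in range(4)),key=lambda t:t[0])
    e=sorted([sides[0][1],sides[1][1]],key=lambda p:p[0]);E.append(e);print(st[i],sides[0][0],sides[2][0],e)
back=(E[0][0]+E[1][0])/2;front=(E[0][1]+E[1][1])/2
ax=(front-back)/np.linalg.norm(front-back);g=back+56/91*(front-back)
print('axis',np.degrees(np.arctan2(ax[1],ax[0])),'len',np.linalg.norm(front-back),'grip',g)
pv=atz(c,(287,236),.043)[:2];print('pivot',pv,pv-g,(pv-g)@ax, np.degrees(np.arctan2(*(pv-g)[::-1])))
# ring: dark pixel rows 262-290
rc=atz(c,(287.5,274),.0035)[:2];print('ring',rc,np.linalg.norm(rc-g),np.degrees(np.arctan2(*(rc-g)[::-1])))
cr=cv2.resize(im[215:300,235:345],(800,618),interpolation=cv2.INTER_CUBIC)[:600];cv2.imwrite('pics/ringcrop.png',cr)
E
```

```text
[259 181  15  26 223] 0.011144812 0.027726507 [array([0.44983524, 0.16913322], dtype=float32), array([0.47753006, 0.16780803], dtype=float32)]Traceback (most recent call last):
  File "<stdin>", line 14, in <module>
IndexError: list index out of range
```

```bash
python3 - <<'E'
from h import *
im=cv2.imread('pics/w1.png');c=np.load('w1.npy',allow_pickle=True).item()
m=((im[...,0].astype(int)-im[...,2]>35)*255).astype(np.uint8);m[:105]=0;m[220:]=0;m[:,:235]=0;m[:,335:]=0
n,l,st,ce=cv2.connectedComponentsWithStats(m)
E=[]
for i in range(1,n):
    if st[i,4]<200: continue
    ys,xs=np.nonzero(l==i)
    W=np.array([atz(c,(x,y),.046)[:2] for x,y in zip(xs,ys)])
    r=cv2.minAreaRect(W.astype(np.float32)*1000);b=cv2.boxPoints(r)/1000
    sides=sorted(((np.linalg.norm(b[k]-b[k-1]),(b[k]+b[k-1])/2) for k in range(4)),key=lambda t:t[0])
    e=sorted([sides[0][1],sides[1][1]],key=lambda p:p[0]);E.append(e);print(st[i],sides[0][0],sides[2][0],e)
back=(E[0][0]+E[1][0])/2;front=(E[0][1]+E[1][1])/2
ax=(front-back)/np.linalg.norm(front-back);g=back+56/91*(front-back)
print('axis',np.degrees(np.arctan2(ax[1],ax[0])),'len',np.linalg.norm(front-back),'grip',g)
pv=atz(c,(287,236),.043)[:2];print('pivot',pv,pv-g,(pv-g)@ax, np.degrees(np.arctan2(*(pv-g)[::-1])))
rc=atz(c,(287.5,274),.0035)[:2];print('ring',rc,np.linalg.norm(rc-g),np.degrees(np.arctan2(*(rc-g)[::-1])))
cr=cv2.resize(im[215:300,235:345],(776,600),interpolation=cv2.INTER_CUBIC);cv2.imwrite('pics/ringcrop.png',cr)
E
```

```text
[ 244  119   31   89 1140] 0.014347992 0.094311275 [array([0.38481054, 0.17454818], dtype=float32), array([0.47881714, 0.1669735 ], dtype=float32)]
[ 298  118   29   89 1093] 0.013133146 0.09394668 [array([0.40361673, 0.24326348], dtype=float32), array([0.48796958, 0.20190445], dtype=float32)]
axis -15.341856 len 0.09247516 grip [0.44909346 0.1938493 ]
pivot [0.51901921 0.17586021] [ 0.06992575 -0.01798908] 0.07219341127148908 -14.427056197001168
ring [0.58853105 0.15748046] 0.1441025131121165 -14.618494022689966
```

View pics/ringcrop.png

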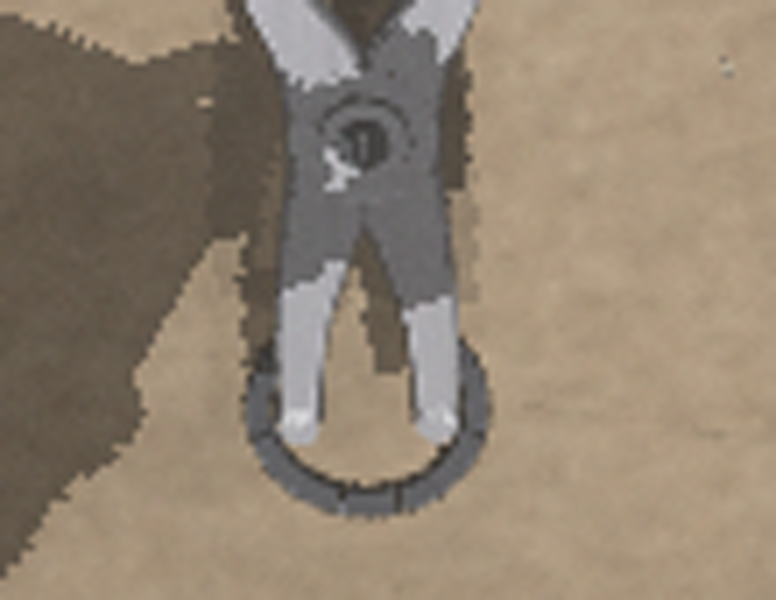

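Everything fits: grip to pivot measures 70–72 mm, grip to ring about 140 mm, and handle length 92 mm. The crop shows the ring at about (287,271) with its gap toward the pliers. The grip point is near (0.449,0.194), with yaw about -15°. I'll descend now.

>>> {"name": "play_rows", "arguments": {
  "commands": [
    [-0.002,0.002,-0.04,1],
    [-0.002,0.0015,-0.05,0],
    [0,0,-0.05,0],
    [0,0,-0.04,0],
    [0,0,-0.025,0],
    [0,0,-0.0155,0],
    [0,0,0,0]
  ]
}}

```text
clock: 3.28
eef_pos: [0.449, 0.1937, 0.0283]
orientation: [[-0.967, 0.257, -0.001], [0.257, 0.967, -0.0], [0.001, -0.001, -1.0]]
ft_force: [-0.2, 0.1, 0.6]
opening: 0.0855
grasp_force: 0.0
```

>>> {"name": "play_rows", "arguments": {
  "commands": [
    [0,0,0,0],
    [0,0,0,0]
  ],
  "grip": 0.062,
  "force": 20
}}

```text
clock: 3.52
eef_pos: [0.4501, 0.1937, 0.0302]
orientation: [[-0.966, 0.258, 0.002], [0.258, 0.966, 0.001], [-0.002, 0.002, -1.0]]
ft_force: [-0.3, -1.0, 3.4]
opening: 0.0621
grasp_force: 4.1
```

>>> {"name": "play_rows", "arguments": {
  "commands": [
    [0,0,0.001,0],
    [0,0,0.001,0]
  ],
  "grip": 0.048
}}

```text
clock: 3.78
eef_pos: [0.4503, 0.1938, 0.032]
orientation: [[-0.966, 0.258, 0.002], [0.258, 0.966, 0.002], [-0.002, 0.002, -1.0]]
ft_force: [0.5, 1.0, -2.3]
opening: 0.0481
grasp_force: 5.2
```

>>> {"name": "play_rows", "arguments": {
  "commands": [
    [0,0,0.001,0],
    [0,0,0.001,0],
    [0,0,0,0]
  ],
  "grip": 0.03
}}

```text
clock: 4.15
eef_pos: [0.45, 0.1936, 0.0332]
orientation: [[-0.966, 0.258, 0.001], [0.258, 0.966, 0.001], [-0.001, 0.001, -1.0]]
ft_force: [0.3, 0.5, 5.1]
opening: 0.0361
grasp_force: 20.5
```

>>> {"name": "play_rows", "arguments": {
  "commands": [
    [0,0,0,0],
    [0,0,0,0],
    [0,0,0,0]
  ],
  "grip": 0.0,
  "force": 60
}}

```text
clock: 4.53
eef_pos: [0.4502, 0.1938, 0.0338]
orientation: [[-0.966, 0.258, 0.002], [0.258, 0.966, 0.001], [-0.002, 0.002, -1.0]]
ft_force: [0.4, 0.8, 10.7]
opening: 0.0315
grasp_force: 58.5
```

>>> {"name": "play_rows", "arguments": {
  "commands": [
    [0,0,0.005,0],
    [0,0,0.01,0],
    [0,0,0.02,0],
    [0,0,0.03,0],
    [0,0,0.04,0],
    [0,0,0.02,0],
    [0,0,0.005,0],
    [0,0,0,0]
  ]
}}

```text
clock: 5.52
eef_pos: [0.449, 0.1929, 0.1625]
orientation: [[-0.966, 0.258, -0.001], [0.258, 0.966, -0.0], [0.001, -0.001, -1.0]]
ft_force: [0.3, -0.5, -2.1]
opening: 0.0301
grasp_force: 59.5
```

```bash
python3 - <<'E'
from h import *
o=env.get_obs();print(o['eef_pos'],o['orientation'],o['ft_force'],o['ft_torque'],o['opening'])
a=snap('wrist','w2');b=snap('side','d2');np.save('w2.npy',get_calibration('wrist'),allow_pickle=True)
f=lambda i,x,y,w,h:cv2.resize(i[y:y+h,x:x+w],(400,600),interpolation=cv2.INTER_CUBIC)
cv2.imwrite('pics/c2.png',cv2.cvtColor(np.hstack([f(a,180,150,200,270)[:600],cv2.resize(b[170:290,220:380],(400,600))*0+255 if 0 else cv2.copyMakeBorder(cv2.resize(b[180:280,230:363],(400,300),interpolation=cv2.INTER_CUBIC),0,300,0,0,cv2.BORDER_CONSTANT)]),cv2.COLOR_RGB2BGR))
E
```

```text
[0.44899044 0.19287075 0.16253716] [[-9.66167565e-01  2.57913913e-01 -8.06602583e-04]
 [ 2.57914349e-01  9.66167659e-01 -4.92256780e-04]
 [ 6.52353457e-04 -6.83636914e-04 -9.99999554e-01]] [ 0.32543874 -0.48215503 -2.07140547] [-0.02924067  0.14998873  0.00784169] 0.030149615397527075
```

View pics/c2.png

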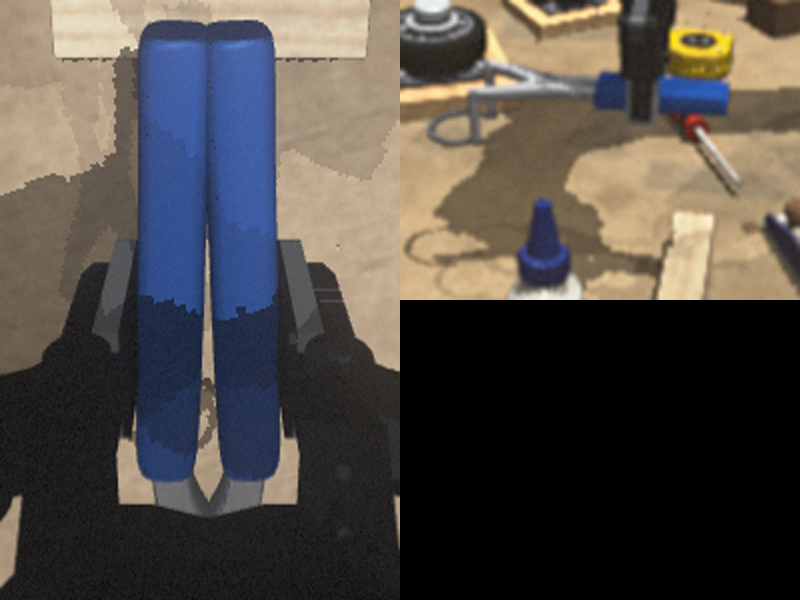

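The side crop (right) shows the pliers lifted level, with the spread ring hanging at about (250,223). The wrist crop (left) shows the handles closed and parallel between the pads. Next I'll work out waypoints, including one from which the wrist camera can see the axle.

```bash
python3 - <<'E'
from h import *
o=env.get_obs();w=get_calibration('wrist');p=o['eef_pos']
A=np.array([.62,-.163,.094])
for T in [(.49,-.128+.1,.165),(.49,-.06,.165),(.55,-.03,.20),(.56,-.05,.2),(.58,-.06,.2),(.6,-.05,.2)]:
    print(T,np.round(proj(w,A-np.array(T)+p),0))
im=cv2.imread('pics/w2.png');g=im.max(2)
print([(y,''.join('#' if g[y,x]<50 else '.' for x in range(0,560,10))) for y in range(150,420,20)])
# scene/side ring pixel predicted
R=p+np.r_[.134*np.cos(np.radians(-15)),.134*np.sin(np.radians(-15)),-.032]
print(R,proj(get_calibration('scene'),R),proj(get_calibration('side'),R),proj(get_calibration('side'),A),proj(get_calibration('scene'),A))
E
```

```text
(0.49, -0.027999999999999997, 0.165) [[169. 404.]]
(0.49, -0.06, 0.165) [[205. 396.]]
(0.55, -0.03, 0.2) [[159. 318.]]
(0.56, -0.05, 0.2) [[176. 304.]]
(0.58, -0.06, 0.2) [[179. 282.]]
(0.6, -0.05, 0.2) [[159. 264.]]
[(150, '........................................................'), (170, '........................................................'), (190, '........................................................'), (210, '........................................................'), (230, '........................................................'), (250, '........................................................'), (270, '.......................#................................'), (290, '......................#.........#.#.....................'), (310, '.................#...####.......###.....................'), (330, '.............############.......#########...............'), (350, '...........#############.........#####..#####...........'), (370, '.##.....######.#########.........######.#########.......'), (390, '#.#.#.############.################.##..############....'), (410, '################...####################..##############.')]
[0.5781418  0.15812659 0.12988915] [[266.0610276  170.60190215]] [[251.37109419 220.31516275]] [[238.88732964 180.36965671]] [[363.99732764 237.23732181]]
```

>>> {"name": "play_rows", "arguments": {
  "commands": [
    [0.01,-0.015,0.01,0],
    [0.02,-0.03,0.01,0],
    [0.022,-0.035,0.01,0],
    [0.022,-0.04,0.01,0],
    [0.022,-0.035,0.01,0],
    [0.02,-0.035,0.01,0],
    [0.015,-0.02,0,0],
    [0.01,-0.01,0,0]
  ]
}}

```text
clock: 6.62
eef_pos: [0.5902, -0.0285, 0.2214]
orientation: [[-0.966, 0.26, -0.003], [0.26, 0.966, -0.001], [0.002, -0.001, -1.0]]
ft_force: [-0.3, -0.5, -3.3]
opening: 0.0302
grasp_force: 59.6
```

>>> {"name": "play_rows", "arguments": {
  "commands": [
    [0,0,0,0],
    [0,0,0,0]
  ]
}}

```text
clock: 6.88
eef_pos: [0.5895, -0.0249, 0.2223]
orientation: [[-0.967, 0.255, -0.002], [0.255, 0.967, 0.001], [0.002, 0.001, -1.0]]
ft_force: [-0.4, 0.8, -3.4]
opening: 0.0302
grasp_force: 59.6
```

```bash
python3 - <<'E'
from h import *
o=env.get_obs();print(o['eef_pos'],o['orientation'],o['opening'])
w=get_calibration('wrist');np.save('w3.npy',w,allow_pickle=True)
a=snap('wrist','w3');b=snap('scene','s3');d=snap('side','d3')
u,v=proj(w,[[.62,-.163,.094]])[0].astype(int);print(u,v)
f=lambda i,x,y,w,h:cv2.resize(i[max(y,0):y+h,max(x,0):x+w],(400,300),interpolation=cv2.INTER_CUBIC)
print('crop at',max(u-60,0),max(v-45,0))
cv2.imwrite('pics/c3.png',cv2.cvtColor(np.vstack([np.hstack([f(a,u-60,v-45,120,90),f(a,u-100,v-100,200,150)]),np.hstack([f(b,330,205,80,60),f(d,200,160,80,60)])]),cv2.COLOR_RGB2BGR))
E
```

```text
[ 0.58947042 -0.02489219  0.22229056] [[-9.66830661e-01  2.55411645e-01 -1.83451956e-03]
 [ 2.55409826e-01  9.66832174e-01  1.16968539e-03]
 [ 2.07242380e-03  6.62333381e-04 -9.99997633e-01]] 0.030173249859381458
145 268
crop at 85 223
```

View pics/c3.png

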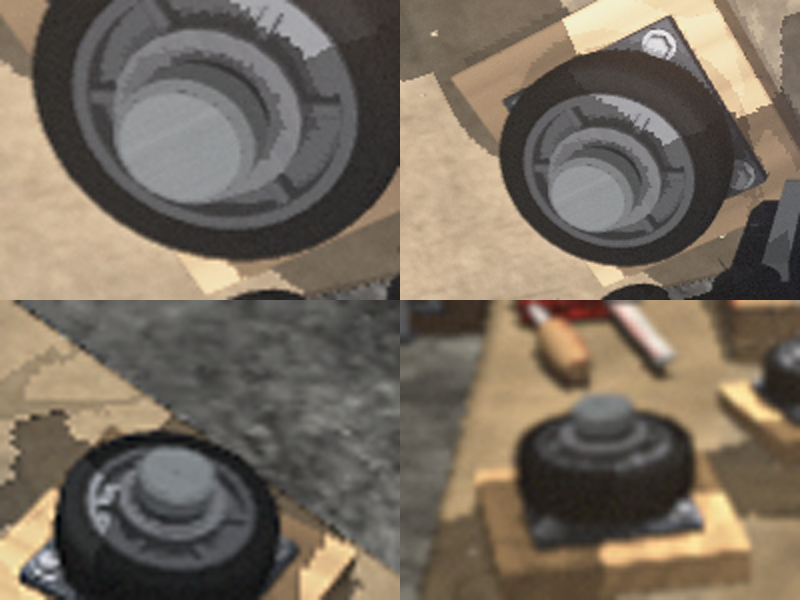

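The wrist crop shows the axle's top face centred at about (138.7,266.8). In the scene crop it is at about (365,238.6), and in the side crop at about (240.8,181).

```bash
python3 - <<'E'
from h import *
w=np.load('w3.npy',allow_pickle=True).item();s=get_calibration('scene');d=get_calibration('side')
print('wrist',atz(w,(138.7,266.8),.094),'scene',atz(s,(365,238.6),.094),'side',atz(d,(240.8,181),.094))
print(np.linalg.norm(atz(w,(120.1,266.8),.094)-atz(w,(157,266.8),.094)))
# LSQ of tyre ellipse outline in wrist? ring from w1
c=np.load('w1.npy',allow_pickle=True).item()
print('relaxed ring (w1)',atz(c,(287.2,271),.0035))
E
```

```text
wrist [ 0.61675209 -0.16854836  0.094     ] scene [ 0.61836237 -0.16775415  0.094     ] side [ 0.61405294 -0.15773568  0.094     ]
0.033447481825101384
relaxed ring (w1) [0.5841126  0.15831161 0.0035    ]
```

>>> {"name": "play_rows", "arguments": {
  "commands": [
    [-0.01,-0.01,0,0],
    [-0.02,-0.02,-0.01,0],
    [-0.025,-0.025,-0.015,0],
    [-0.022,-0.025,-0.015,0],
    [-0.015,-0.018,-0.015,0],
    [-0.01,-0.01,-0.005,0],
    [0,0,0,0],
    [0,0,0,0]
  ]
}}

```text
clock: 8.02
eef_pos: [0.4899, -0.1337, 0.1635]
orientation: [[-0.967, 0.256, 0.003], [0.256, 0.967, 0.001], [-0.002, 0.001, -1.0]]
ft_force: [-0.0, 0.9, -2.8]
opening: 0.0304
grasp_force: 59.6
```

```bash
python3 - <<'E'
from h import *
o=env.get_obs();print(o['eef_pos'],o['orientation'],o['opening'],o['clock'])
b=snap('scene','s4');d=snap('side','d4')
f=lambda i,x,y,w,h:cv2.resize(i[max(y,0):y+h,max(x,0):x+w],(400,600),interpolation=cv2.INTER_CUBIC)
cv2.imwrite('pics/c4.png',cv2.cvtColor(np.hstack([f(b,335,190,60,90),f(d,210,140,60,90)]),cv2.COLOR_RGB2BGR))
E
```

```text
[ 0.48992275 -0.13367139  0.16354151] [[-9.66580487e-01  2.56348691e-01  2.74049129e-03]
 [ 2.56351600e-01  9.66583300e-01  7.62896445e-04]
 [-2.45334561e-03  1.43993014e-03 -9.99995954e-01]] 0.030353181408723267 8.025
```

View pics/c4.png

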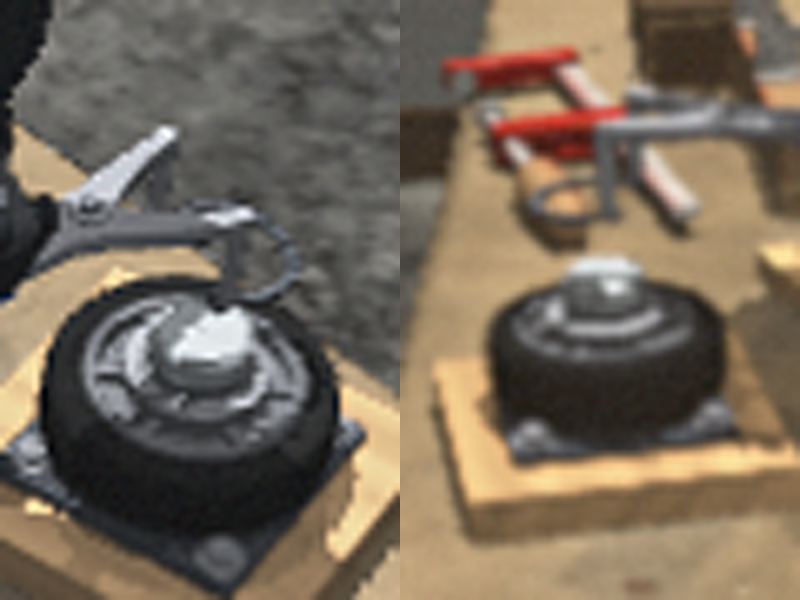

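```bash
python3 - <<'E'
from h import *
s=get_calibration('scene');d=get_calibration('side')
t=np.linspace(0,2*np.pi,181)
def circ(c,r): return np.c_[c[0]+r*np.cos(t),c[1]+r*np.sin(t),np.full(181,c[2])]
def ext(P): return np.round(np.r_[P.min(0),P.max(0)],1)
R=np.array([.4899+.1296,-.1337-.0342,.1315])
for n,c,r in [('ring out',R,.026),('ring in',R,.0213),('axle top',(.617,-.168,.094),.0163),('axle full',(.617,-.168,.091),.0193),('tyre',(.617,-.168,.060),.056)]:
    print(n,'scene L,T,R,B',ext(proj(s,circ(c,r))),'side',ext(proj(d,circ(c,r))))
print('tips scene',[np.round(proj(s,R+[*(np.array([[np.cos(a),-np.sin(a)],[np.sin(a),np.cos(a)]])@[-.012,y]),.0])[0],1) for a in [-.258] for y in (.02,-.02)])
print('tips side',[np.round(proj(d,R+[*(np.array([[np.cos(a),-np.sin(a)],[np.sin(a),np.cos(a)]])@[-.012,y]),.0])[0],1) for a in [-.258] for y in (.02,-.02)])
# measured extents in s4, d4
b=cv2.imread('pics/d4.png').astype(int)
g=cv2.cvtColor(b.astype(np.uint8),cv2.COLOR_BGR2GRAY)
print('side ring patch');print(g[162:176,226:246])
a=cv2.cvtColor(cv2.imread('pics/s4.png'),cv2.COLOR_BGR2GRAY)
print('scene ring patch');print(a[218:238,364:384])
E
```

```text
ring out scene L,T,R,B [356.5 219.8 378.3 235. ] side [229.8 165.1 247.3 171.3]
ring in scene L,T,R,B [358.5 221.2 376.3 233.6] side [231.4 165.7 245.7 170.7]
axle top scene L,T,R,B [358.  234.2 371.4 243.7] side [234.5 177.7 245.3 181.8]
axle full scene L,T,R,B [356.6 234.2 372.5 245.5] side [233.6 178.2 246.4 183.1]
tyre scene L,T,R,B [340.4 232.7 385.5 265.5] side [222.1 182.8 258.7 197.7]
tips scene [array([358.6, 223.6]), array([367.8, 234.2])]
tips side [array([240.5, 170.8]), array([244.3, 166.1])]
side ring patch
[[150 194 171 106  56  44  45  48  64  67  62  57  62  75  89  83  77  99
   88  93]
 [104 173 200 156 112  97  80  62  60  61  58  57  58  72  89  90  70  67
   77  94]
 [ 61 117 167 170 168 163 136 100  84  80  80  88  87  80  89  91  64  53
   69  88]
 [ 67  91 139 166 178 181 172 150 133 125 127 138 135 104  93  90  72  58
   65  85]
 [116 105 131 157 172 183 177 169 147 130 129 134 125 100  94  90  76  62
   68  73]
 [150 115 118 143 160 163 148 133 116  95  91  97  98  91  90  91  83  80
   72  59]
 [146 107 102 126 131 115 106 115 124 122 114 131 135 111  95  
[... 1635 characters left out ...]
  85  85
   76  66]
 [182 185 185 151  72  69  63  74 103 103  91  80  83  86  97  87  97 129
  121  87]
 [115 128 155 139  83  70  65  69  90 102 101  88  81 106 126 124 125 124
  124 115]
 [ 44  43  41  51  65  69  80  96 104  99  89  92 112 119  74  46  70  84
   93  97]
 [ 48  49  55  72  67  72  69  81  97  92 125 138 110  86  63  75  58  64
   78  89]
 [ 81  72  40  51  69  76  74  93 123 120 106  69  29  74 101  91  67  73
   94 113]
 [117 102  46  53  64  64  61  38  33  41  38  38  71  97 105 105  84  58
   68 101]
 [136 141 127  46  53 156 206 115  66  47  47  48  50  37  78 107 101  93
   80  88]
 [133 187 234 197 221 241 232 193 145 106  69  53  51  50  40  71  97  95
   90  84]]
```

The scene crop (left) and side crop (right) show the ring hovering above the axle end. It is a few mm too far along +x. I'll correct that and go down to just above the axle end.

>>> {"name": "play_rows", "arguments": {
  "commands": [
    [-0.0015,0,-0.004,0],
    [-0.002,0,-0.008,0],
    [0,0,-0.008,0],
    [0,0,-0.006,0],
    [0,0,-0.004,0],
    [0,0,0,0],
    [0,0,0,0]
  ]
}}

```text
clock: 9.0
eef_pos: [0.4851, -0.1347, 0.1329]
orientation: [[-0.966, 0.258, 0.0], [0.258, 0.966, 0.0], [-0.0, 0.0, -1.0]]
ft_force: [-0.3, -0.2, -2.7]
opening: 0.0301
grasp_force: 59.6
```

```bash
python3 - <<'E'
from h import *
o=env.get_obs();print(o['eef_pos'],o['orientation'],o['ft_force'],o['ft_torque'],o['clock'])
b=snap('scene','s5');d=snap('side','d5')
f=lambda i,x,y,w,h:cv2.resize(i[max(y,0):y+h,max(x,0):x+w],(400,600),interpolation=cv2.INTER_CUBIC)
cv2.imwrite('pics/c5.png',cv2.cvtColor(np.hstack([f(b,345,205,40,60),f(d,220,155,40,60)]),cv2.COLOR_RGB2BGR))
E
```

```text
[ 0.48508051 -0.13473612  0.13294183] [[-9.66232796e-01  2.57670467e-01  3.39422644e-04]
 [ 2.57670487e-01  9.66232850e-01  1.48551241e-05]
 [-3.24133582e-04  1.01812706e-04 -9.99999942e-01]] [-0.33498287 -0.23670029 -2.67709589] [ 0.04975321  0.13762375 -0.00175317] 9.0
```

View pics/c5.png

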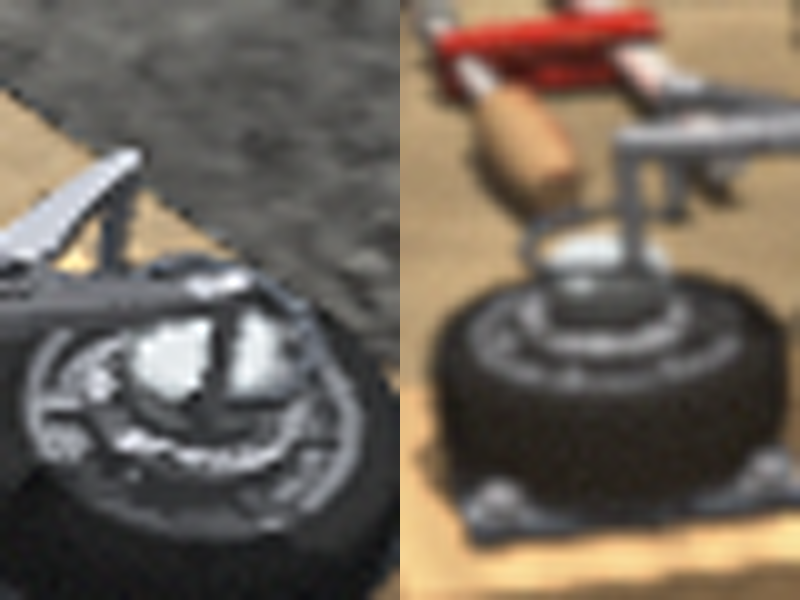

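```bash
python3 - <<'E'
from h import *
s=get_calibration('scene');d=get_calibration('side')
t=np.linspace(0,2*np.pi,181)
def circ(c,r): return np.c_[c[0]+r*np.cos(t),c[1]+r*np.sin(t),np.full(181,c[2])]
ext=lambda P:np.round(np.r_[P.min(0),P.max(0)],1)
a=-.2606;M=np.array([[np.cos(a),-np.sin(a)],[np.sin(a),np.cos(a)]])
for n,R in [('tcp',np.array([.6147,-.1689,.101])),('axle',np.array([.617,-.168,.101]))]:
    print(n,'out scene',ext(proj(s,circ(R,.026))),'side',ext(proj(d,circ(R,.026))))
    for y in (.02,-.02):
        P=R+[*(M@[-.012,y]),-.0015];Q=P+[0,0,.035]
        print('  pin bottom/top',y,'scene',np.round(proj(s,[P,Q]),1).tolist(),'side',np.round(proj(d,[P,Q]),1).tolist())
print('axle side',ext(proj(d,circ((.617,-.168,.091),.0193))),'scene',ext(proj(s,circ((.617,-.168,.091),.0193))))
E
```

```text
tcp out scene [354.  230.  375.5 245.3] side [232.  174.3 249.2 180.8]
  pin bottom/top 0.02 scene [[356.0, 234.2], [357.7, 223.8]] side [[242.5, 180.7], [242.1, 169.7]]
  pin bottom/top -0.02 scene [[365.0, 244.9], [366.9, 234.4]] side [[246.3, 175.8], [245.9, 165.1]]
axle out scene [354.3 229.4 375.8 244.6] side [231.2 174.4 248.4 180.9]
  pin bottom/top 0.02 scene [[356.4, 233.6], [358.1, 223.2]] side [[241.8, 180.8], [241.3, 169.8]]
  pin bottom/top -0.02 scene [[365.4, 244.2], [367.3, 233.8]] side [[245.5, 175.9], [245.1, 165.2]]
axle side [233.6 178.2 246.4 183.1] scene [356.6 234.2 372.5 245.5]
```

The scene crop (left) shows the ring around the axle end, with the right pin at about (366.5,245). The side crop (right) shows the left pin at about (243.3,181.5), against an axle centre of 240.6. So the ring needs about +2.5 mm in x and +1 mm in y. I'll correct, then descend slowly with the forces in view.

>>> {"name": "play_rows", "arguments": {
  "commands": [
    [0.0025,0.001,0,0],
    [0,0,0,0],
    [0,0,0,0]
  ]
}}

```text
clock: 9.48
eef_pos: [0.4875, -0.1337, 0.1328]
orientation: [[-0.966, 0.258, 0.0], [0.258, 0.966, 0.0], [-0.0, 0.0, -1.0]]
ft_force: [-0.0, 0.5, -3.5]
opening: 0.03
grasp_force: 59.6
```

>>> {"name": "play_rows", "arguments": {
  "commands": [
    [0,0,-0.002,0],
    [0,0,-0.002,0],
    [0,0,-0.001,0],
    [0,0,0,0],
    [0,0,0,0]
  ]
}}

```text
clock: 10.1
eef_pos: [0.4874, -0.1337, 0.1278]
orientation: [[-0.966, 0.258, 0.0], [0.258, 0.966, 0.0], [0.0, 0.0, -1.0]]
ft_force: [-0.4, -0.1, -3.1]
opening: 0.0307
grasp_force: 59.6
```

>>> {"name": "play_rows", "arguments": {
  "commands": [
    [0,0,-0.002,0],
    [0,0,-0.001,0],
    [0,0,0,0],
    [0,0,0,0]
  ]
}}

```text
clock: 10.6
eef_pos: [0.4873, -0.1337, 0.1248]
orientation: [[-0.966, 0.258, -0.0], [0.258, 0.966, 0.0], [0.0, 0.0, -1.0]]
ft_force: [-1.0, -0.2, -2.6]
opening: 0.0302
grasp_force: 59.5
```

>>> {"name": "play_rows", "arguments": {
  "commands": [
    [0,0,-0.001,0],
    [0,0,-0.001,0],
    [0,0,-0.001,0],
    [0,0,0,0]
  ]
}}

```text
clock: 11.1
eef_pos: [0.4874, -0.1337, 0.1217]
orientation: [[-0.966, 0.258, -0.0], [0.258, 0.966, 0.0], [0.0, 0.0, -1.0]]
ft_force: [-0.8, 0.3, -3.3]
opening: 0.0303
grasp_force: 59.4
```

>>> {"name": "play_rows", "arguments": {
  "commands": [
    [0,0,-0.001,0],
    [0,0,-0.001,0],
    [0,0,-0.001,0],
    [0,0,0,0]
  ]
}}

```text
clock: 11.6
eef_pos: [0.4874, -0.1337, 0.1187]
orientation: [[-0.966, 0.258, -0.0], [0.258, 0.966, 0.0], [0.0, 0.0, -1.0]]
ft_force: [0.0, 0.6, -3.1]
opening: 0.0301
grasp_force: 59.4
```

```bash
python3 -c "
from h import *
o=env.get_obs();print(o['eef_pos'],o['ft_force'],o['ft_torque'])"
```

```text
[ 0.48739937 -0.13372116  0.11872187] [ 0.01708832  0.64379238 -3.06705802] [0.04241599 0.18437554 0.00759298]
```

>>> {"name": "play_rows", "arguments": {
  "commands": [
    [0,0,-0.001,0],
    [0,0,-0.001,0],
    [0,0,-0.001,0],
    [0,0,0,0]
  ]
}}

```text
clock: 12.1
eef_pos: [0.4875, -0.1337, 0.1157]
orientation: [[-0.966, 0.258, -0.0], [0.258, 0.966, 0.0], [0.0, 0.0, -1.0]]
ft_force: [-1.4, 0.6, -2.6]
opening: 0.0305
grasp_force: 59.4
```

>>> {"name": "play_rows", "arguments": {
  "commands": [
    [0,0,-0.001,0],
    [0,0,-0.001,0],
    [0,0,-0.001,0],
    [0,0,0,0]
  ]
}}

```text
clock: 12.6
eef_pos: [0.4876, -0.1337, 0.1128]
orientation: [[-0.966, 0.258, 0.0], [0.258, 0.966, 0.0], [-0.0, 0.0, -1.0]]
ft_force: [0.2, 0.7, -3.2]
opening: 0.0306
grasp_force: 59.6
```

>>> {"name": "play_rows", "arguments": {
  "commands": [
    [0,0,-0.001,0],
    [0,0,-0.001,0],
    [0,0,0,0]
  ]
}}

```text
clock: 12.98
eef_pos: [0.4875, -0.1337, 0.1108]
orientation: [[-0.966, 0.258, 0.0], [0.258, 0.966, 0.0], [0.0, 0.0, -1.0]]
ft_force: [-0.9, 0.9, -2.3]
opening: 0.0299
grasp_force: 59.6
```

```bash
python3 -c "
from h import *
o=env.get_obs();print(o['eef_pos'],o['ft_force'],o['ft_torque'])"
```

```text
[ 0.48746081 -0.13369644  0.11075248] [-0.89889485  0.87615543 -2.28001761] [0.0947731  0.07258676 0.01140501]
```

>>> {"name": "play_rows", "arguments": {
  "commands": [
    [0,0,-0.0005,0],
    [0,0,-0.0005,0],
    [0,0,0,0]
  ]
}}

```text
clock: 13.35
eef_pos: [0.4874, -0.1337, 0.1098]
orientation: [[-0.966, 0.258, -0.0], [0.258, 0.966, 0.0], [0.0, 0.0, -1.0]]
ft_force: [-0.3, 0.1, -2.4]
opening: 0.0307
grasp_force: 59.6
```

>>> {"name": "play_rows", "arguments": {
  "commands": [
    [0,0,-0.0005,0],
    [0,0,0,0]
  ]
}}

```text
clock: 13.6
eef_pos: [0.4873, -0.1337, 0.1093]
orientation: [[-0.966, 0.258, -0.0], [0.258, 0.966, 0.0], [0.0, 0.0, -1.0]]
ft_force: [-0.6, 0.4, -2.6]
opening: 0.0305
grasp_force: 59.7
```

>>> {"name": "play_rows", "arguments": {
  "commands": [
    [0,0,-0.0005,0],
    [0,0,0,0]
  ]
}}

```text
clock: 13.85
eef_pos: [0.4873, -0.1337, 0.1088]
orientation: [[-0.966, 0.258, -0.0], [0.258, 0.966, 0.0], [0.0, 0.0, -1.0]]
ft_force: [-1.0, -0.3, -1.6]
opening: 0.0305
grasp_force: 59.7
```

```bash
python3 - <<'E'
from h import *
o=env.get_obs();print(o['eef_pos'],o['ft_force'],o['ft_torque'])
b=snap('scene','s6');d=snap('side','d6')
f=lambda i,x,y,w,h:cv2.resize(i[max(y,0):y+h,max(x,0):x+w],(400,600),interpolation=cv2.INTER_CUBIC)
cv2.imwrite('pics/c6.png',cv2.cvtColor(np.hstack([f(b,345,205,40,60),f(d,220,155,40,60)]),cv2.COLOR_RGB2BGR))
E
```

```text
[ 0.48730112 -0.13367635  0.10880333] [-1.0013174  -0.34642954 -1.56135814] [ 0.05840082  0.14255775 -0.01761514]
```

>>> {"name": "play_rows", "arguments": {
  "commands": [
    [0,0,-0.0005,0],
    [0,0,0,0]
  ]
}}

```text
clock: 14.2
eef_pos: [0.4874, -0.1337, 0.1083]
orientation: [[-0.966, 0.258, -0.0], [0.258, 0.966, 0.0], [0.0, 0.0, -1.0]]
ft_force: [-1.9, 0.4, -0.2]
opening: 0.03
grasp_force: 59.7
```

>>> {"name": "play_rows", "arguments": {
  "commands": [
    [0,0,-0.0005,0],
    [0,0,0,0]
  ]
}}

```text
clock: 14.45
eef_pos: [0.4873, -0.1337, 0.1078]
orientation: [[-0.966, 0.258, -0.0], [0.258, 0.966, 0.0], [0.0, -0.0, -1.0]]
ft_force: [-2.1, 0.5, -0.4]
opening: 0.0302
grasp_force: 59.7
```

>>> {"name": "play_rows", "arguments": {
  "commands": [
    [0,0,-0.0005,0],
    [0,0,0,0],
    [0,0,0,0]
  ]
}}

```text
clock: 14.82
eef_pos: [0.4874, -0.1337, 0.1073]
orientation: [[-0.966, 0.258, -0.0], [0.258, 0.966, 0.0], [0.0, 0.0, -1.0]]
ft_force: [-2.4, 0.9, 0.4]
opening: 0.0303
grasp_force: 59.7
```

```bash
python3 - <<'E'
from h import *
o=env.get_obs();print(o['eef_pos'],o['ft_force'],o['ft_torque'],o['opening'])
b=snap('scene','s7');d=snap('side','d7')
f=lambda i,x,y,w,h:cv2.resize(i[max(y,0):y+h,max(x,0):x+w],(400,600),interpolation=cv2.INTER_CUBIC)
cv2.imwrite('pics/c7.png',cv2.cvtColor(np.hstack([f(b,345,205,40,60),f(d,220,155,40,60)]),cv2.COLOR_RGB2BGR))
E
```

```text
[ 0.48735425 -0.13369677  0.107346  ] [-2.41953976  0.94404839  0.43266195] [0.06351455 0.1978181  0.03017165] 0.030261088721349697
```

View pics/c7.png

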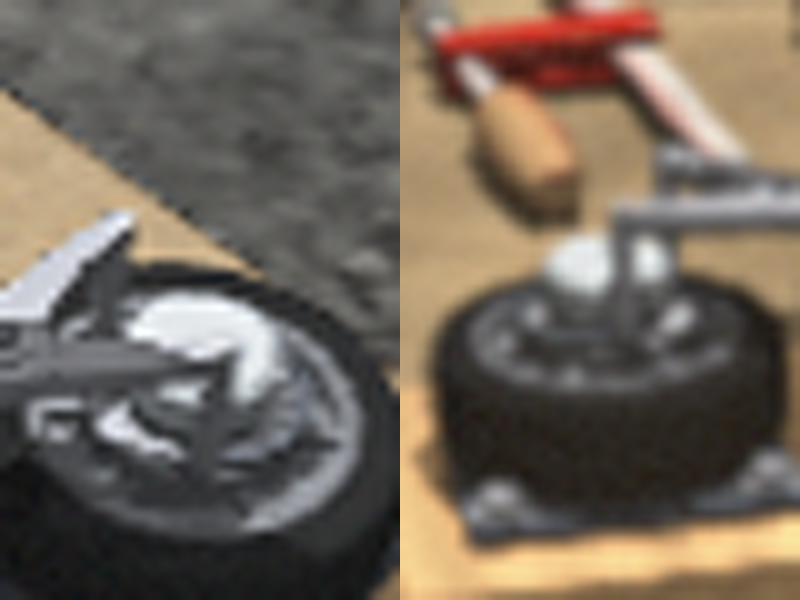

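The ring now encircles the axle down at the washer. The side crop shows the left pin reaching the washer at (242,189), and contact began at TCP z of about 0.109, which matches the expected 0.1087. I pressed about 1 mm too far, with slight side force, so I'll ease up and nudge back in x.

>>> {"name": "play_rows", "arguments": {
  "commands": [
    [0,0,0.0008,0],
    [0,0,0,0],
    [0,0,0,0]
  ]
}}

```text
clock: 15.3
eef_pos: [0.4876, -0.1338, 0.1081]
orientation: [[-0.966, 0.258, 0.0], [0.258, 0.966, 0.0], [-0.0, 0.0, -1.0]]
ft_force: [-1.3, 0.5, -0.4]
opening: 0.0302
grasp_force: 59.6
```

>>> {"name": "play_rows", "arguments": {
  "commands": [
    [-0.0007,0,0,0],
    [0,0,0,0],
    [0,0,0,0]
  ]
}}

```text
clock: 15.68
eef_pos: [0.4875, -0.1338, 0.1082]
orientation: [[-0.966, 0.258, 0.002], [0.258, 0.966, 0.0], [-0.001, 0.0, -1.0]]
ft_force: [1.5, 0.2, -2.2]
opening: 0.0302
grasp_force: 59.6
```

```bash
python3 - <<'E'
from h import *
o=env.get_obs();print(o['eef_pos'],o['ft_force'],o['ft_torque'],o['opening'])
s=get_calibration('scene');d=get_calibration('side')
a=-.2606;M=np.array([[np.cos(a),-np.sin(a)],[np.sin(a),np.cos(a)]])
R=np.array([.617,-.168,.0767])
for y in (.02,-.02):
    P=R+[*(M@[-.012,y]),0];Q=P+[0,0,.035]
    print(y,'scene',proj(s,[P,Q]).round(1).tolist(),'side',proj(d,[P,Q]).round(1).tolist())
E
```

```text
[ 0.48750914 -0.13375466  0.10823821] [ 1.5096402   0.18380124 -2.15596969] [-0.0583062  -0.30070953  0.04510919] 0.030230714944603006
0.02 scene [[355.3, 240.2], [357.0, 230.0]] side [[242.1, 187.9], [241.6, 177.0]]
-0.02 scene [[364.2, 250.8], [366.0, 240.6]] side [[245.8, 182.8], [245.4, 172.2]]
```

>>> {"name": "play_rows", "arguments": {
  "commands": [
    [0,0,0,0],
    [0,0,0,0],
    [0,0,0,0]
  ]
}}

```text
clock: 16.05
eef_pos: [0.4869, -0.1337, 0.1082]
orientation: [[-0.966, 0.258, 0.0], [0.258, 0.966, 0.0], [-0.0, 0.0, -1.0]]
ft_force: [1.7, 0.4, -0.7]
opening: 0.0306
grasp_force: 59.7
```

```bash
python3 - <<'E'
from h import *
o=env.get_obs();print(o['eef_pos'],o['orientation'].round(4) if hasattr(o['orientation'],'round') else '',o['ft_force'],o['ft_torque'])
E
```

```text
[ 0.48689487 -0.13367505  0.10815153] [[-9.662e-01  2.576e-01  4.000e-04]
 [ 2.576e-01  9.662e-01  1.000e-04]
 [-3.000e-04  2.000e-04 -1.000e+00]] [ 1.70498422  0.37457749 -0.67770989] [-0.03714221 -0.34236873  0.06588743]
```

>>> {"name": "play_rows", "arguments": {
  "commands": [
    [0,0,0.0015,0],
    [0,0,0,0],
    [0,0,0,0],
    [0,0,0,0]
  ]
}}

```text
clock: 16.55
eef_pos: [0.4862, -0.1337, 0.1095]
orientation: [[-0.966, 0.258, -0.001], [0.258, 0.966, 0.0], [0.001, -0.0, -1.0]]
ft_force: [-1.7, -0.3, -1.9]
opening: 0.0303
grasp_force: 59.7
```

>>> {"name": "play_rows", "arguments": {
  "commands": [
    [0,0,-0.0008,0],
    [0,0,0,0],
    [0,0,0,0],
    [0,0,0,0]
  ]
}}

```text
clock: 17.05
eef_pos: [0.4867, -0.1337, 0.1088]
orientation: [[-0.966, 0.258, -0.0], [0.258, 0.966, 0.0], [0.0, 0.0, -1.0]]
ft_force: [-0.2, 0.3, -1.3]
opening: 0.0301
grasp_force: 59.6
```

>>> {"name": "play_rows", "arguments": {
  "commands": [
    [0,0,-0.0004,0],
    [0,0,0,0],
    [0,0,0,0],
    [0,0,0,0]
  ]
}}

```text
clock: 17.55
eef_pos: [0.4867, -0.1337, 0.1084]
orientation: [[-0.966, 0.258, -0.0], [0.258, 0.966, 0.0], [0.0, 0.0, -1.0]]
ft_force: [-1.3, -0.1, -1.0]
opening: 0.0303
grasp_force: 59.7
```

>>> {"name": "play_rows", "arguments": {
  "commands": [
    [0,0,-0.0004,0],
    [0,0,0,0],
    [0,0,0,0],
    [0,0,0,0]
  ]
}}

```text
clock: 18.05
eef_pos: [0.4866, -0.1337, 0.108]
orientation: [[-0.966, 0.258, -0.0], [0.258, 0.966, 0.0], [0.0, 0.0, -1.0]]
ft_force: [-1.9, 0.7, -0.3]
opening: 0.0301
grasp_force: 59.7
```

```bash
python3 - <<'E'
from h import *
o=env.get_obs();print(o['eef_pos'],o['ft_force'],o['opening'],o['grasp_force'],o['clock'])
print(ticket.finish_job())
E
```

```text
[ 0.48664246 -0.13369628  0.10799779] [-1.8821154   0.67412252 -0.26890353] 0.03014373385656497 59.67735143727623 18.05
the job is handed in; nothing more can be done
None
```

The job is handed in at 18 s: the arm holds the pliers squeezed at about 60 N and clear of the bench, with the ring spread round the groove and resting lightly (2–3 N) on the larger wheel's washer; that it lies level I judged from contact height and force, not a close view.

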